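Scrape the burnt crust off the sprung toasting plate

ROBOT

A 6-joint arm with a two-finger parallel gripper is mounted at the origin on the work surface. World frame = base frame: x ahead of the robot, y to its left, z up, the work surface at z = 0. Lengths are in mm, angles in degrees, forces in N, time in s.
With the tool pointing down it reaches from about 350 to 850 mm from the base axis. Payload 8.1 kg.
Tool frame: the origin (TCP) lies midway between the tips of the shut fingers; the grasp point (between the pads) lies 19 mm behind it; x points along the fingers, y is the direction in which the jaws open and shut, and the axes are right-handed (so a half turn about x gives the same grasp; the last joint's range is limited). The gripper opens to 85 mm and grips with 20 to 120 N. Pads are 22 mm wide; open, the fingers measure 114 mm over their backs; the gripper's body (76 mm by 85 mm) begins 54 mm behind the grasp point. The pads swing forward as they close: fully open they stand 13 mm farther back than shut.
Start: joints at [65.982, 7.471, 85.268, -0, 87.261, -4.893], TCP at [196.56, 566.895, 231.292] pointing down, gripper open.
Joint ranges: [-169.43, 169.43], [-51.17, 129.36], [1.28, 143.12], [-76.62, 256.62], [0, 156.53], [-152.29, 152.29]. Speed limits (degrees/s): [136.94, 136.94, 159.86, 180, 180, 180].

INTERFACE

Orientations are given as [roll, pitch, yaw] about the fixed x, y, z axes, in that order (R = Rz(yaw) Ry(pitch) Rx(roll)).
In Python, from bench import r gives the robot as it stands.
- The arm moves only by the tool move_arm, never from a script. Its argument "deltas" is a list of rows, each a list of 2 entries, a list of its own where there are three numbers: the shift along the tool's x, y, z in mm, then the turn about the tool's x in degrees. A call has 1 to 12 rows; each row is the pose to reach, as a shift and turn from the pose measured when the call began, along the tool's axes at that moment; what a row does not reach only later rows make up. A row lasts 1/8 s, in which the tool goes at most 62.5 mm and 10.7 degrees, less where a joint would pass 70% of its speed; a pose out of reach is approached as far as the arm can. A call with a gripper value outside its range is refused whole. "jaw" is the opening, from -1 (shut) to 1 (fully open), set as the call begins (left out, the last holds). The fingers move at their own pace and stop on an object; "squeeze" is the grip in N (left out, the last holds). Time passes only in rows, so rows that repeat a pose let the fingers close. It gives the time, the measured TCP pose, the force and the opening at its end, in the units of the state.
- r.sense(): the state, without advancing time (a new reading comes with each control period).
- r.snapshot(name): name is "scene" or "side" or "wrist"; returns (picture, depth): 400x640x3 uint8, red, green, blue; 400x640 float32, mm along the optical axis (not along the pixel's ray), 0 where there is no reading.
- r.get_calibration(name): a dict with "fovy" (degrees; the focal length in pixels is half the picture's height over the tangent of half this angle, whatever the lens; pixels are square), "cx", "cy" (the principal point, pixels), "position" and "attitude" of the camera in the world; the wrist camera has in their place "tool_from_camera" (4x4, takes a point from camera to tool coordinates, whose origin is the TCP and whose axes are the tool frame's). Camera axes: x right, y down, z forward; pixel columns grow to the right and rows downward; lengths in mm; the calibration is good to about 2 mm. A picture is of the moment at which its call begins: read the wrist's pose just before it. get_calibration takes no time and is no camera call.
- r.hand_in(): hands the job in, once; it reports no verdict.
The state is a dict: "time": time; "joint_pos": joint angles; "qd": joint speeds; "joint_efforts": joint torques, N m; "tool_pos": TCP position; "tcp_rot": TCP orientation; "ft_force": force on the tool from outside, world axes, zero at the start; "wrist_torque": the same for the moment, N m; "finger_gap": finger opening in mm.
Only numpy, scipy, OpenCV 4.12 (cv2) and the standard library are available. Lean on these libraries where they do the work, as an engineer would, in place of code of your own. Each camera call takes 0.05 s, during which the arm holds its last target. There are 200 camera calls.

TASK

Take the orange-handled scraper out of its caddy and, leaning it to get under the wire warming rack, scrape all four burnt crust chips off the sprung steel plate into the white crumb trough along the plate's front, pressing lightly (3 to 10 N beneath the rack): first its left half (+y), then its right half. Touch the chips only with the scraper, keep off the rack and leave the other things alone. Then stand the scraper back in its caddy and let go.

Things in the scene. Friction and masses are not known exactly. Their poses are not given: they have to be found in the camera images.
- station: fixed toaster. Origin: on the table under the steel plate's centre; x away from the robot, y left. Plate x +-86, y +-126 mm, on stiff springs (11 N/mm); its top is 60 to 63 mm up, varies, must be felt. Rims 80 mm high inside y = +-130 and x = 91 mm. In front the open crumb trough: white floor 10 mm up, x -160 to -90, y +-130 mm, front wall 52 mm high
- rack: wire warming rack over the plate's rear half, fixed to the station. Four 8 mm rods along y at station x = 18, 42, 66, 90 mm, y +-146 mm. Origin at rod height above the station's origin; undersides of the rods 239 mm above the table. Posts at station x = 90, y = +-146 mm
- scraper: scraper block, 280 g, standing in the caddy. Origin: centre of its flat underside; z up the handle, y along the blade. Steel blade 14 (x) by 110 (y) by 30 mm high, black collar, upright orange handle 30 (x) by 34 mm (y) from 36 to 118 mm above the origin; grip it at about 86 mm. The same front and back
- caddy: white open plastic caddy fixed on the table, 52 (x) by 138 (y) by 45 mm high, walls and floor 6 mm thick; the scraper's blade stands in it along y with about 8 mm of play all round. Origin: centre of its underside
- chip0: burnt crust chip, brown, about 24 x 21 x 8 mm, 12 g, loose on the plate. Origin: inside it, 2 to 5 mm above its underside (it is irregular), z up at the start
- chip1: burnt crust chip, brown, about 24 x 21 x 8 mm, 12 g, loose on the plate. Origin: inside it, 2 to 5 mm above its underside (it is irregular), z up at the start
- chip2: burnt crust chip, brown, about 24 x 21 x 8 mm, 12 g, loose on the plate. Origin: inside it, 2 to 5 mm above its underside (it is irregular), z up at the start
- chip3: burnt crust chip, brown, about 24 x 21 x 8 mm, 12 g, loose on the plate. Origin: inside it, 2 to 5 mm above its underside (it is irregular), z up at the start
- crock: bystander: white ceramic crock, 90 mm across, 100 mm tall; origin at the centre of its underside
- oil: bystander: amber oil bottle, 64 mm across, 200 mm tall; origin at the centre of its underside
- jar: bystander: glass jar with red cap, 64 mm across, 90 mm tall; origin at the centre of its underside
- can: bystander: can with red label, 74 mm across, 100 mm tall; origin at the centre of its underside
- bowl: bystander: metal bowl, 140 mm across, 55 mm tall; origin at the centre of its underside
- shaker: bystander: white salt shaker, 44 mm across, 60 mm tall; origin at the centre of its underside

How it is judged (in metres and radians):
On the way, in this order (a step that is already met when the one before it is completed fails the run):
1. the scraper is gripped and lifted clear of the caddy (its underside over 60 mm above the table) (height (world z) of scraper above 0.06 m and contact force between the fingers and scraper above 1 N), for 0.2 s.
2. beneath the rack (over 22 mm behind the plate's centre, over 10 mm to its left (+y)) the scraper, leaning 20 to 50 degrees from vertical, presses on the plate with 3 to 10 N for 0.2 s (contact force between scraper and station between 3 and 10 N and angle between scraper's own z axis and vertical between 0.35 and 0.873 rad and x of scraper in the frame of station above 0.022 m and z of scraper in the frame of station below 0.075 m and y of scraper in the frame of station above 0.01 m), for 0.2 s.
3. beneath the rack (over 22 mm behind the plate's centre, over 10 mm to its right (-y)) the scraper, leaning 20 to 50 degrees from vertical, presses on the plate with 3 to 10 N for 0.2 s (contact force between scraper and station between 3 and 10 N and angle between scraper's own z axis and vertical between 0.35 and 0.873 rad and x of scraper in the frame of station above 0.022 m and z of scraper in the frame of station below 0.075 m and y of scraper in the frame of station below -0.01 m), for 0.2 s.
4. all four chips lie in the crumb trough (x of chip0 in the frame of station between -0.166 and -0.084 m and y of chip0 in the frame of station between -0.135 and 0.135 m and z of each of chip0, chip1, chip2, chip3 in the frame of station below 0.042 m and x of chip1 in the frame of station between -0.166 and -0.084 m and y of chip1 in the frame of station between -0.135 and 0.135 m and x of chip2 in the frame of station between -0.166 and -0.084 m and y of chip2 in the frame of station between -0.135 and 0.135 m and x of chip3 in the frame of station between -0.166 and -0.084 m and y of chip3 in the frame of station between -0.135 and 0.135 m), for 0.2 s.
At the end, for the whole second after the job is handed in: All four chips lie at rest in the crumb trough, below its front wall's top, and the scraper stands upright (within 8 degrees) on the caddy's floor, within 20 mm of the caddy's centre, at rest and let go (all of step 4 and horizontal distance between scraper and caddy below 0.02 m and angle between scraper's own z axis and vertical below 0.15 rad and z of scraper in the frame of caddy below 0.012 m and linear speed of each of scraper, chip0, chip1, chip2, chip3 below 0.02 m/s and contact force between the fingers and scraper below 0.1 N); the robot touches nothing.
It fails at once if the scraper pressed on the station (plate, rims, trough) with more than 25 N (contact force between scraper and station above 25 N).
It fails at once if the rack touched with more than 4 N by anything (contact force between rack and anything else above 4 N).
It fails at once if a chip touched by the gripper's fingers or the arm (contact force between any of the fingers, the arm and chip0 above 0.3 N or contact force between any of the fingers, the arm and chip1 above 0.3 N or contact force between any of the fingers, the arm and chip2 above 0.3 N or contact force between any of the fingers, the arm and chip3 above 0.3 N).
It fails at once if a bystander moved by more than 20 mm (distance of any of crock, oil, jar, can, bowl, shaker from where it was at the start of the episode above 0.02 m).
It also fails if it takes over 72 s, if anything falls off the work surface, if the arm or the gripper's body presses on something with over 40 N, if the wrist force passes 120 N, or if a joint passes its speed limit or range.

## Working session

There is one attempt and no reset: what is moved stays moved. The work goes in short steps, Python scripts to look and compute and a tool call to move; the robot and the scene stay as the last step left them, time stands still between calls to the robot, and variables do not carry over. Pictures are saved under pics/ and viewed, about 8 in all and at most 12, crops included, and the job is handed in when it is done.

Besides the shell and the picture viewer there is one more tool, called after "Call:" as name(argument=value, ...), one argument or row to a line, values as JSON. move_arm: Moves the arm, as the interface text tells. Its arguments: {"type":"object","properties":{"deltas":{"type":"array","items":{"type":"array"}},"jaw":{"type":"number"},"squeeze":{"type":"number"}},"required":["deltas"]}

```bash
ls; mkdir -p pics; cat > h.py <<'E'
import numpy as np, cv2
from bench import r
from scipy.spatial.transform import Rotation as Ro
def snap(n,f=None):
    s=r.sense(); im,d=r.snapshot(n); np.savez(f'/tmp/{n}.npz',im=im,d=d,p=s['tool_pos'],o=s['tcp_rot'])
    if f: cv2.imwrite(f'pics/{f}.png',im[:,:,::-1])
    return im,d
def cloud(n):
    z=np.load(f'/tmp/{n}.npz'); d=z['d']; c=r.get_calibration(n)
    f=200/np.tan(np.radians(c['fovy']/2)); v,u=np.mgrid[:400,:640]
    P=np.dstack([(u-c['cx'])/f*d,(v-c['cy'])/f*d,d])
    if n=='wrist':
        T=np.array(c['tool_from_camera']); P=P@T[:3,:3].T+T[:3,3]
        P=P@Ro.from_euler('xyz',z['o'],degrees=True).as_matrix().T+z['p']
    else:
        a=np.array(c['attitude']); R=a if a.shape==(3,3) else Ro.from_euler('xyz',a,degrees=True).as_matrix()
        P=P@R.T+np.array(c['position'])
    P[d==0]=np.nan
    return z['im'],P
E
python3 - <<'E'
from h import *
print(r.sense())
for n in('scene','side'):
    print({k:v for k,v in r.get_calibration(n).items()}); snap(n,n+'0')
print(r.get_calibration('wrist'))
E
```

```text
pics
{'time': 0.0, 'joint_pos': array([ 6.59816709e+01,  7.51570514e+00,  8.53310031e+01, -2.21682814e-04,
        8.72623076e+01, -4.89410107e+00]), 'qd': array([ 0.02544786,  0.04795916, -0.03848468,  0.01938036, -0.04455481,
       -0.02401361]), 'joint_efforts': array([ 3.59368838e-03, -5.69393277e+01, -5.00562751e+01,  4.70599225e-04,
        1.42711157e-02,  1.60716189e-05]), 'tool_pos': array([196.32884138, 566.36856585, 230.22170153]), 'tcp_rot': array([ -94.77773444,   89.89098393, -113.90195169]), 'ft_force': array([-0.82034989,  0.1148097 , -0.30562684]), 'wrist_torque': array([-0.0246303 ,  0.0284731 ,  0.03565547]), 'finger_gap': 85.1325185859631}
{'fovy': 55.37904171018682, 'cx': 320.6494417626069, 'cy': 206.6233231553554, 'position': array([1151.33736823,  825.03732374,  854.95470844]), 'attitude': array([-123.22232367,   -0.77901656,  146.31803351])}
{'fovy': 43.53323723741316, 'cx': 308.4903649763457, 'cy': 202.2787485277708, 'position': array([ 358.71282786,  858.73157752, 1316.6983279 ]), 'attitude': array([-141.30812841,   -0.73177648, -166.37144389])}
{'fovy': 58.90316137903483, 'cx': 319.1660955559354, 'cy': 202.3483926842155, 'tool_from_camera': array([[-7.71468144e-04, -3.13138932e-01,  9.49707015e-01,
        -1.43165469e+02],
       [ 9.99999635e-01, -5.90933921e-04,  6.17478271e-04,
        -1.40002229e+00],
       [ 3.67857603e-04,  9.49707144e-01,  3.13139273e-01,
        -8.18018166e+01],
       [ 0.00000000e+00,  0.00000000e+00,  0.00000000e+00,
         1.00000000e+00]])}
```

View pics/scene0.png

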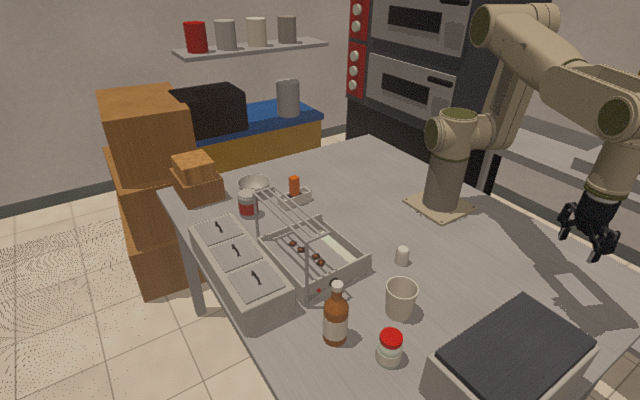

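View pics/side0.png

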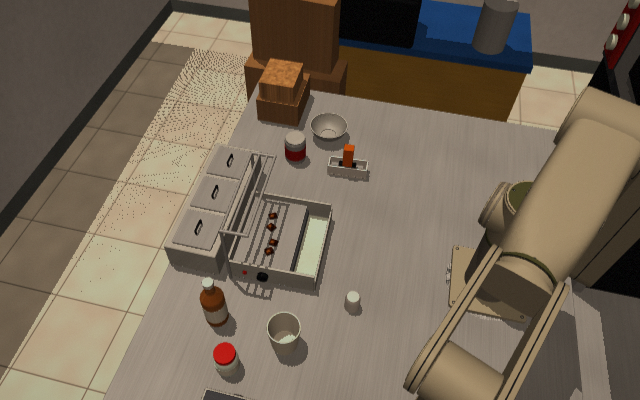

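```bash
cat > m.py <<'E'
from h import *
for n in('scene','side'):
    im,P=cloud(n); hsv=cv2.cvtColor(im,cv2.COLOR_RGB2HSV)
    x,y,z=P[...,0],P[...,1],P[...,2]
    ok=np.isfinite(z)&(x>300)&(x<900)&(abs(y)<500)
    # orange handle
    H=(hsv[...,0]<14)&(hsv[...,1]>190)&(hsv[...,2]>120)&ok&(z>20)
    k,l,s,c=cv2.connectedComponentsWithStats(H.astype('u1'))
    for i in range(1,k):
        if s[i,4]>30:
            q=P[l==i]; print(n,'orange',c[i].round(),s[i,4],np.nanpercentile(q,[3,50,97],axis=0).round())
    C=(hsv[...,1]>90)&(hsv[...,2]<140)&ok&(z>50)&(z<85)&(x<760)
    k,l,s,c=cv2.connectedComponentsWithStats(C.astype('u1'))
    for i in range(1,k):
        if s[i,4]>12:
            q=P[l==i]; print(n,'brown',c[i].round(),s[i,4],np.nanpercentile(q,[3,50,97],axis=0).round())
    # height comps
    B=ok&(z>25)&(z<130)
    print(n,'table z',np.nanmedian(z[ok&(abs(z)<15)]))
E
python3 m.py
python3 - <<'E'
from h import *
im,P=cloud('side')
c=cv2.resize(im[135:295,215:375,::-1],None,fx=5,fy=3.75,interpolation=cv2.INTER_CUBIC)
c=cv2.resize(im[135:295,160:375,::-1],None,fx=3.7,fy=3.7,interpolation=cv2.INTER_CUBIC)
cv2.imwrite('pics/sidecrop.png',c)
np.set_printoptions(suppress=True)
for u,v in [(328,170),(328,160),(368,164),(368,174),(330,180),(366,181),(331,205),(320,287),(300,200),(322,240),(290,235),(285,250)]: print(u,v,P[v,u].round(1))
E
```

```text
scene orange [391. 337.] 336 [[647. 405.  85.]
 [671. 429.  91.]
 [693. 451.  94.]]
scene brown [294. 191.] 77 [[ 480. -344.   51.]
 [ 504. -324.   68.]
 [ 514. -318.   84.]]
scene brown [246. 206.] 65 [[ 684. -357.   51.]
 [ 709. -331.   60.]
 [ 726. -322.   71.]]
scene brown [292. 243.] 18 [[669. -43.  69.]
 [679. -34.  72.]
 [684. -25.  75.]]
scene brown [300. 249.] 22 [[665.  -3.  68.]
 [672.   8.  71.]
 [680.  18.  75.]]
scene brown [316. 256.] 18 [[639.  52.  69.]
 [650.  62.  71.]
 [656.  68.  75.]]
scene brown [320. 262.] 26 [[643.  83.  67.]
 [652.  94.  72.]
 [661. 104.  75.]]
scene brown [391. 346.] 56 [[658. 420.  69.]
 [687. 445.  81.]
 [696. 453.  85.]]
scene table z 1.4140782739731321
side orange [349. 147.] 63 [[ 479. -351.  118.]
 [ 495. -335.  124.]
 [ 509. -321.  129.]]
side orange [224. 353.] 361 [[644. 402.  85.]
 [668. 426.  89.]
 [692. 449.  94.]]
side brown [295. 151.] 89 [[ 650. -361.   51.]
 [ 676. -329.   61.]
 [ 717. -320.   76.]]
side brown [347. 162.] 66 [[ 477. -326.   51.]
 [ 493. -321.   69.]
 [ 508. -316.   84.]]
side brown [272. 215.] 42 [[664. -48.  66.]
 [676. -38.  69.]
 [686. -28.  74.]]
side brown [271. 227.] 49 [[656.  -6.  62.]
 [668.   6.  70.]
 [682.  18.  76.]]
side brown [273. 242.] 48 [[635.  50.  63.]
 [646.  59.  70.]
 [657.  69.  75.]]
side brown [269. 250.] 54 [[637.  75.  61.]
 [650.  92.  69.]
 [661. 102.  74.]]
side brown [227. 361.] 39 [[640. 411.  67.]
 [651. 446.  79.]
 [681. 452.  84.]]
side table z 0.10396979790232308
328 170 [ 553.7 -302.6   30.4]
328 160 [ 568.8 -378.8   -1.1]
368 164 [ 425.  -394.4   -0.4]
368 174 [ 417.2 -347.5   -1.3]
330 180 [ 540.4 -278.7    7.9]
366 181 [ 418.5 -310.7    1.5]
331 205 [ 515.1 -178.5   -1.5]
320 287 [482.4 131.5  -5.4]
300 200 [ 605.1 -110.1   79.9]
322 240 [511.9 -24.7  10. ]
290 235 [604.2  17.4  63.6]
285 250 [605.4  70.7  59.1]
```

View pics/sidecrop.png

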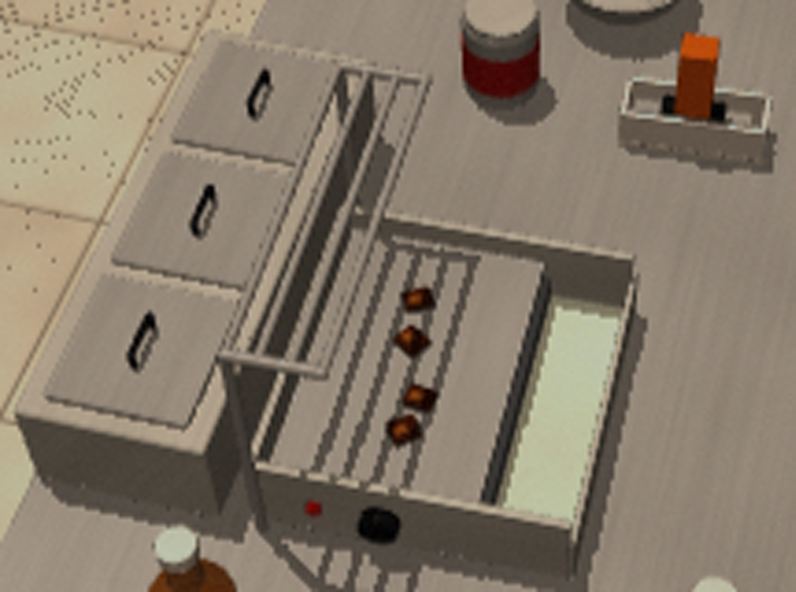

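```bash
cat > fit.py <<'E'
from h import *
from scipy.optimize import least_squares
np.set_printoptions(suppress=True,precision=1)
R={}
for n in('scene','side'):
    im,P=cloud(n); Q=P.reshape(-1,3); Q=Q[np.isfinite(Q[:,2])]
    roi=lambda x0,x1,y0,y1,z0,z1:Q[(Q[:,0]>x0)&(Q[:,0]<x1)&(Q[:,1]>y0)&(Q[:,1]<y1)&(Q[:,2]>z0)&(Q[:,2]<z1)]
    q=roi(400,590,-410,-250,42,50); 
    if len(q)>10:
        rc=cv2.minAreaRect(q[:,:2].astype('f4')); print(n,'caddy',len(q),rc)
    q=roi(430,720,-160,200,76,84); rc=cv2.minAreaRect(q[:,:2].astype('f4')); print(n,'rims',len(q),rc)
    q=roi(430,600,-160,200,7,13); rc=cv2.minAreaRect(q[:,:2].astype('f4')); print(n,'trough',len(q),rc, np.median(q,0))
    q=roi(550,850,-250,250,233,256); print(n,'rods',len(q),q.min(0),q.max(0)); 
    def res(p,q=q):
        c,s=np.cos(p[1]),np.sin(p[1]); x=(q[:,0])*c+(q[:,1])*s-p[0]
        return np.abs(x[:,None]-np.array([18,42,66,90])).min(1)
    if len(q)>20:
        best=min((least_squares(res,[x0,a],loss='soft_l1',f_scale=3) for x0 in range(550,680,6) for a in np.radians(range(-20,21,4))),key=lambda o:o.cost)
        p=best.x; c,s=np.cos(p[1]),np.sin(p[1]); x=q[:,0]*c+q[:,1]*s-p[0]; y=-q[:,0]*s+q[:,1]*c
        ok=(res(p)<6); print('  x0 along station x',p[0],np.degrees(p[1]),best.cost/len(q),'x range',np.percentile(x[ok],[1,99]),'y range',np.percentile(y[ok],[.5,99.5]))
    q=roi(560,720,-110,130,56,66); print(n,'plate z',np.median(q[:,2]))
E
python3 fit.py
```

```text
scene caddy 100 ((489.9693298339844, -337.25872802734375), (132.10557556152344, 58.08184814453125), 2.284879446029663)
scene rims 287 ((611.4886474609375, 19.740676879882812), (216.09689331054688, 280.148193359375), 0.9281383752822876)
scene trough 315 ((549.92724609375, 22.70746612548828), (98.25309753417969, 273.2784118652344), 1.3930368423461914) [521.4  17.8  11. ]
scene rods 952 [ 674.9 -128.7  233.9] [763.8 176.6 251.9]
  x0 along station x 666.5767443955928 1.769388973629125 3.4788555317080236 x range [14.3 93. ] y range [-146.5  151.1]
scene plate z 63.26875667839056
side caddy 157 ((491.334716796875, -335.9789123535156), (137.02215576171875, 60.399871826171875), 4.626236438751221)
side rims 351 ((613.4076538085938, 19.57757568359375), (218.29136657714844, 280.2049255371094), 1.7113746404647827)
side trough 954 ((505.5146484375, 23.225936889648438), (339.7077941894531, 162.6994171142578), 85.27530670166016) [540.7   3.6   9.9]
side rods 1137 [ 673.3 -129.6  234. ] [761.1 176.  254.7]
  x0 along station x 663.3653582448397 1.6164127273695599 3.729055239930844 x range [14.8 94.5] y range [-146.3  154. ]
side plate z 61.741729549429465
```

```bash
python3 - <<'E'
from h import *
np.set_printoptions(suppress=True,precision=2)
s=r.sense(); R=Ro.from_euler('xyz',s['tcp_rot'],degrees=True).as_matrix(); print(R, s['tool_pos'])
# goal: tool z = -y', y = along caddy x (yaw 3)
t=np.array([490,-337,235])
print('shift in tool', R.T@(t-s['tool_pos']))
for n in ('side',):
    im,P=cloud(n); Q=P.reshape(-1,3); q=Q[(Q[:,0]>400)&(Q[:,0]<700)&(Q[:,1]<-370)&(Q[:,1]>-600)&(Q[:,2]>20)&(Q[:,2]<65)]
    print('bowl',q.min(0),q.max(0))
E
```

```text
[[-0.    0.33  0.94]
 [-0.    0.94 -0.33]
 [-1.   -0.   -0.  ]] [196.36 566.42 230.36]
shift in tool [  -3.43 -757.35  573.44]
bowl [ 432.79 -570.01   20.  ] [ 664.33 -371.02   64.92]
```

Call:
move_arm(
  deltas=[
    [[-30,-399,387],68],
    [[-30,-399,387],68],
    [[-30,-399,387],68],
    [[-30,-399,387],68],
    [[-30,-399,387],68],
    [[-30,-399,387],68],
    [[-30,-399,387],68],
    [[-30,-399,387],68],
    [[-30,-399,387],68],
    [[-5,-757,573],68],
    [[-5,-757,573],68],
    [[-5,-757,573],68],
  ],
  jaw=1,
  squeeze=30,
)

```text
time: 1.6
tool_pos: [458.2, -124.5, 249.3]
tcp_rot: [-32.4, 89.9, -119.5]
ft_force: [1.5, 0.2, 0.0]
finger_gap: 85.1
```

```bash
cat >> h.py <<'E'
def goto(*W):
    "W: (x,y,z,heading of tool z or None)"
    s=r.sense(); R=Ro.from_euler('xyz',s['tcp_rot'],degrees=True).as_matrix(); h=np.degrees(np.arctan2(R[1,2],R[0,2]))
    print('t',round(s['time'],2),'pos',s['tool_pos'].round(1),'head',round(h,1),'F',s['ft_force'].round(1),'gap',round(s['finger_gap'],1),'j6',s['joint_pos'][5].round())
    for w in W:
        tr=0 if w[3] is None else -((w[3]-h+180)%360-180)
        print((R.T@(np.array(w[:3],float)-s['tool_pos'])).round(1).tolist(),round(tr,1))
E
python3 -c "
from h import *
goto((490,-337,235,-87))"
```

```text
t 1.6 pos [ 458.2 -124.5  249.3] head -87.1 F [1.5 0.2 0. ] gap 85.1 j6 -24.0
[14.5, 21.2, 213.8] -0.1
```

Call:
move_arm(
  deltas=[
    [[14,21,214],0],
    [[14,21,214],0],
    [[14,21,214],0],
    [[14,21,214],0],
    [[14,21,214],0],
  ],
)

```text
time: 2.22
tool_pos: [489.0, -338.9, 234.1]
tcp_rot: [-89.0, 89.9, -176.3]
ft_force: [1.0, 0.8, -0.2]
finger_gap: 85.2
```

```bash
python3 - <<'E'
from h import *
np.set_printoptions(suppress=True,precision=1)
goto()
snap('wrist','wrist1'); im,P=cloud('wrist')
Q=P.reshape(-1,3); hsv=cv2.cvtColor(im,cv2.COLOR_RGB2HSV).reshape(-1,3)
roi=(Q[:,0]>400)&(Q[:,0]<590)&(Q[:,1]>-410)&(Q[:,1]<-250)
q=Q[roi&(Q[:,2]>42)&(Q[:,2]<50)]; print('rim',len(q),np.median(q[:,2]),cv2.minAreaRect(q[:,:2].astype('f4')))
o=roi&(hsv[:,0]<14)&(hsv[:,1]>170)&(hsv[:,2]>100)
q=Q[o&(Q[:,2]>118)&(Q[:,2]<130)]; print('top',len(q),np.median(q[:,2]),cv2.minAreaRect(q[:,:2].astype('f4')))
print('table',np.median(Q[np.isfinite(Q[:,2])&(abs(Q[:,2])<8)][:,2]))
E
```

```text
t 2.23 pos [ 489.  -338.9  234.1] head -87.3 F [ 1.   0.8 -0.2] gap 85.2 j6 -42.0
rim 2550 45.024099924653726 ((490.55908203125, -340.12615966796875), (138.03599548339844, 52.51692581176758), 3.727489471435547)
top 1600 124.40371610143981 ((492.1002197265625, -336.555419921875), (32.79722595214844, 28.9246768951416), 4.199970245361328)
table 0.5555104300534595
```

View pics/wrist1.png

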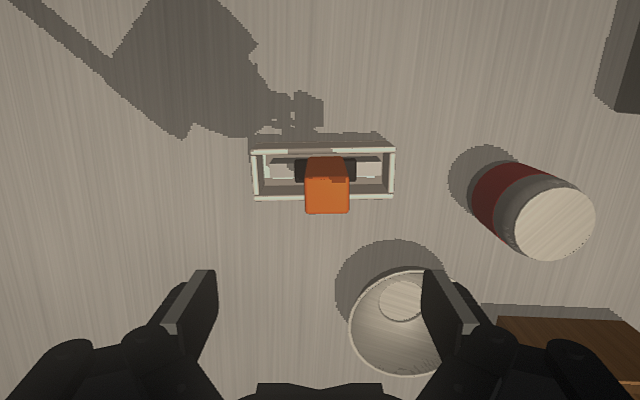

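```bash
python3 -c "
from h import *
goto((492.1,-336.6,150,-86.3),(492.1,-336.6,86,-86.3))"
```

```text
t 2.27 pos [ 489.3 -337.5  234.5] head -87.2 F [ 0.1 -0.1 -0.2] gap 85.4 j6 -42.0
[84.4, 3.1, -0.8] -0.9
[148.4, 3.2, -0.8] -0.9
```

Call:
move_arm(
  deltas=[
    [[40,3,-0.5],-1],
    [[84,3,-0.5],-1],
    [[120,3,-0.5],-1],
    [[148,3,-0.5],-1],
    [[148,3,-0.5],-1],
    [[148,3,-0.5],-1],
  ],
  jaw=1,
)

```text
time: 3.02
tool_pos: [492.8, -336.6, 88.1]
tcp_rot: [-45.4, 89.9, -131.6]
ft_force: [0.1, 0.1, 0.0]
finger_gap: 85.8
```

Call:
move_arm(
  deltas=[
    [[0,0,0],0],
    [[0,0,0],0],
    [[0,0,0],0],
    [[0,0,0],0],
    [[0,0,0],0],
    [[0,0,0],0],
    [[0,0,0],0],
    [[0,0,0],0],
  ],
  jaw=-1,
  squeeze=80,
)

```text
time: 4.03
tool_pos: [493.2, -337.0, 89.0]
tcp_rot: [4.5, 89.9, -81.7]
ft_force: [-0.7, 1.5, 5.3]
finger_gap: 33.2
```

Call:
move_arm(
  deltas=[
    [[-30,0,0],0],
    [[-75,0,0],0],
    [[-75,0,0],0],
    [[-75,0,0],0],
    [[-75,0,0],0],
  ],
)

```text
time: 4.65
tool_pos: [492.0, -335.9, 161.4]
tcp_rot: [-112.2, 89.8, 161.6]
ft_force: [0.2, 0.0, -2.7]
finger_gap: 33.2
```

```bash
python3 - <<'E'
from h import *
np.set_printoptions(suppress=True,precision=1)
snap('wrist','wrist2'); im,P=cloud('wrist'); goto()
Q=P.reshape(-1,3); hsv=cv2.cvtColor(im,cv2.COLOR_RGB2HSV).reshape(-1,3)
roi=(Q[:,0]>400)&(Q[:,0]<590)&(Q[:,1]>-410)&(Q[:,1]<-250)
q=Q[roi&(hsv[:,0]<14)&(hsv[:,1]>170)&(hsv[:,2]>60)]; print(len(q),np.percentile(q,[1,50,99],axis=0))
for n in ('scene','side'): snap(n)
im,P=cloud('scene'); cv2.imwrite('pics/s2.png',cv2.resize(np.hstack([np.load('/tmp/scene.npz')['im'][120:270,210:360],np.load('/tmp/side.npz')['im'][80:230,270:420]])[:,:,::-1],None,fx=2.6,fy=2.6))
E
```

```text
t 4.7 pos [ 492.1 -336.   161.7] head -86.2 F [ 0.7 -0.6 -4.2] gap 33.2 j6 -43.0
9466 [[ 473.9 -349.1  162.2]
 [ 490.1 -326.9  196.4]
 [ 506.2 -320.4  198.1]]
```

View pics/wrist2.png

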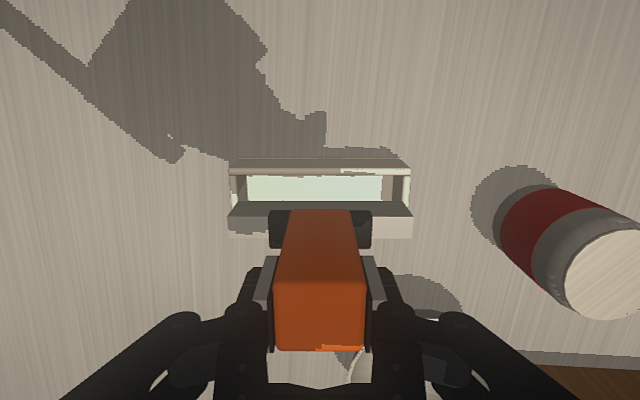

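Call:
move_arm(
  deltas=[
    [[30,0,0],0],
    [[54,0,0],0],
    [[54,0,-8],0],
    [[54,0,-14],0],
    [[54,0,-14],0],
  ],
  squeeze=22,
)

```text
time: 5.42
tool_pos: [492.1, -323.2, 110.2]
tcp_rot: [-6.9, 89.8, -93.1]
ft_force: [-1.2, -3.2, -4.5]
finger_gap: 32.9
```

```bash
python3 -c "
from h import *
goto()"
```

```text
t 5.42 pos [ 492.1 -323.2  110.2] head -86.2 F [-1.2 -3.2 -4.5] gap 32.9 j6 -42.0
```

Call:
move_arm(
  deltas=[
    [[1,0,-9],0],
    [[3,0,-18],0],
    [[6,0,-28],0],
    [[10,0,-38],0],
    [[15,0,-48],0],
    [[22,0,-57],0],
    [[22,0,-57],0],
  ],
)

```text
time: 6.3
tool_pos: [490.3, -267.6, 91.3]
tcp_rot: [29.2, 89.5, -56.9]
ft_force: [0.6, -4.0, 3.4]
finger_gap: 33.1
```

```bash
cat > lean.py <<'E'
from h import *
import sys
np.set_printoptions(suppress=True,precision=1)
# orange points in tool frame from wrist cam: lean from planes
snap('wrist',sys.argv[1] if len(sys.argv)>1 else None); goto()
z=np.load('/tmp/wrist.npz'); im,P=cloud('wrist')
R=Ro.from_euler('xyz',z['o'],degrees=True).as_matrix()
T=(P.reshape(-1,3)-z['p'])@R; hsv=cv2.cvtColor(im,cv2.COLOR_RGB2HSV).reshape(-1,3)
m=(hsv[:,0]<14)&(hsv[:,1]>170)&(hsv[:,2]>50)&np.isfinite(T[:,0])&(abs(T[:,1])<14)&(abs(T[:,2])<90)&(abs(T[:,0]+20)<90)
q=T[m]; print(len(q),np.percentile(q,[1,50,99],axis=0))
g=np.random.default_rng(0); left=q[:,[0,2]]
for k in range(2):
    best=None
    for _ in range(400):
        a,b=left[g.integers(len(left),size=2)]; n=np.array([b[1]-a[1],a[0]-b[0]]); L=np.linalg.norm(n)
        if L<4: continue
        i=abs((left-a)@n/L)<0.8
        if best is None or i.sum()>best.sum(): best=i
    if best is None or best.sum()<50: break
    s=left[best]; u=np.linalg.svd(s-s.mean(0),full_matrices=False)[2][0]
    print('face',best.sum(),'mean(x,z)',s.mean(0),'line angle from tool x',np.degrees(np.arctan2(u[1],u[0]))%180,'len',np.ptp((s-s.mean(0))@u)); left=left[~best]
    if len(left)<80: break
E
python3 lean.py wrist3
```

```text
t 6.35 pos [ 490.3 -267.6   91.2] head -86.1 F [ 1.4 -3.7  4.7] gap 33.0 j6 -38.0
6528 [[-42.8 -13.7 -14.4]
 [-35.   -0.1  -3.1]
 [-24.6  13.7   8.4]]
face 4899 mean(x,z) [-34.8  -3.4] line angle from tool x 128.4369685716454 len 28.676212024931502
face 879 mean(x,z) [-33.6  -2.9] line angle from tool x 128.20960513775478 len 28.99396723626236
```

View pics/wrist3.png

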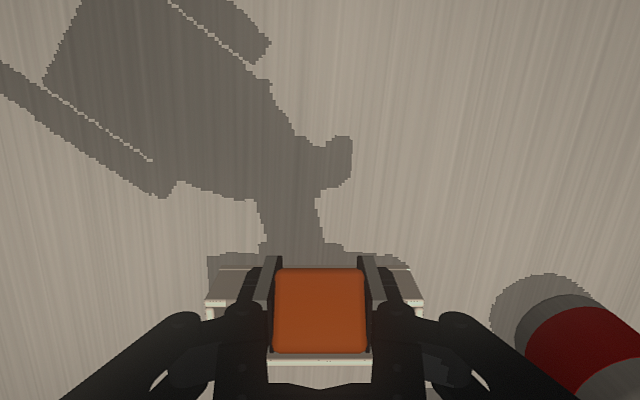

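Call:
move_arm(
  deltas=[
    [[4,0,-5],0],
    [[9,0,-9],0],
    [[9,0,-9],0],
  ],
)

```text
time: 6.72
tool_pos: [490.8, -259.6, 83.8]
tcp_rot: [34.7, 89.4, -51.4]
ft_force: [-0.0, -4.6, 2.7]
finger_gap: 33.3
```

```bash
python3 lean.py
```

```text
t 6.78 pos [ 490.7 -259.6   83.8] head -86.1 F [-0.1 -3.3  4.2] gap 32.8 j6 -37.0
7265 [[-43.8 -13.7 -13.8]
 [-34.6  -0.1  -2.4]
 [ -1.1  13.6  50.4]]
face 4767 mean(x,z) [-34.6  -4. ] line angle from tool x 135.12989961421937 len 29.030378930833752
face 1023 mean(x,z) [-28.   22.6] line angle from tool x 46.0513372260933 len 73.28428972105128
```

```bash
python3 -c "
from h import *
goto((491,-262,184,-86.1),(540,70,200,1.7))"
```

```text
t 6.78 pos [ 490.7 -259.6   83.8] head -86.1 F [-0.1 -3.3  4.2] gap 32.8 j6 -37.0
[-100.2, 0.7, 3.3] -0.0
[-118.7, 72.1, -324.5] -87.8
```

Call:
move_arm(
  deltas=[
    [[0,0,0],0],
    [[-10,0,1],0],
    [[-60,0,2],0],
    [[-100,1,2],0],
    [[-105,10,-50],-10],
    [[-112,25,-100],-20],
    [[-118,40,-150],-30],
    [[-118,50,-200],-40],
    [[-118,60,-250],-50],
    [[-118,70,-300],-60],
    [[-118,72,-324],-70],
    [[-118,72,-324],-80],
  ],
  squeeze=120,
)

```text
time: 8.28
tool_pos: [538.7, 72.4, 198.7]
tcp_rot: [-54.4, 89.5, -60.0]
ft_force: [-0.7, -1.2, -3.4]
finger_gap: 32.4
```

```bash
python3 -c "
from h import *
goto((545,70,200,1.7))"
```

```text
t 8.28 pos [538.7  72.4 198.7] head -5.6 F [-0.7 -1.2 -3.4] gap 32.4 j6 -82.0
[-1.2, -1.8, 6.5] -7.3
```

Call:
move_arm(
  deltas=[
    [[0,0,6],-7.3],
    [[0,0,6],-7.3],
    [[0,0,6],-7.3],
  ],
)

```text
time: 8.65
tool_pos: [544.1, 71.9, 198.5]
tcp_rot: [-69.8, 89.6, -68.3]
ft_force: [-0.2, 0.1, -2.4]
finger_gap: 32.7
```

```bash
python3 lean.py wrist4; python3 - <<'E'
from h import *
from scipy.optimize import least_squares
np.set_printoptions(suppress=True,precision=1)
im,P=cloud('wrist'); Q=P.reshape(-1,3); Q=Q[np.isfinite(Q[:,2])]
q=Q[(Q[:,2]>235)&(Q[:,2]<252)&(Q[:,0]>660)&(Q[:,0]<790)&(abs(Q[:,1])<200)]
def res(p):
    x=q[:,0]*np.cos(p[1])+q[:,1]*np.sin(p[1])-p[0]; return np.abs(x[:,None]-np.array([18,42,66,90])).min(1)
if len(q)>30:
    b=min((least_squares(res,[x0,a],loss='soft_l1',f_scale=3) for x0 in range(650,680,4) for a in np.radians([-3,0,3])),key=lambda o:o.cost); print(len(q),q.min(0),q.max(0),b.x[0],np.degrees(b.x[1]),b.cost/len(q))
q=Q[(Q[:,2]>77)&(Q[:,2]<84)&(Q[:,0]>480)&(Q[:,0]<800)&(abs(Q[:,1])<190)]
if len(q): print('rims',len(q),np.percentile(q,[1,99],axis=0),cv2.minAreaRect(q[:,:2].astype('f4')))
for s in(1,-1):
    w=q[s*(q[:,1]-20)>60]
    if len(w)>30: k=np.polyfit(w[:,0],w[:,1],1); print('rim',s,'yaw',np.degrees(np.arctan(k[0])),'y at 664',np.polyval(k,664),len(w))
w=Q[(Q[:,2]>48)&(Q[:,2]<55)&(Q[:,0]>480)&(Q[:,0]<520)]; print('front wall',len(w),np.median(w,0) if len(w) else 0)
w=Q[(Q[:,2]>56)&(Q[:,2]<67)&(Q[:,0]>570)&(Q[:,0]<740)&(abs(Q[:,1]-20)<110)]; print('plate',len(w),np.median(w[:,2]) if len(w) else 0,np.percentile(w[:,0],[.5,99.5]) if len(w) else 0)
E
```

```text
t 8.7 pos [544.2  71.8 198.6] head 1.5 F [ 0.2  0.2 -3.4] gap 32.6 j6 -89.0
7251 [[-43.7 -13.7 -16.3]
 [-34.6  -0.1  -4.8]
 [ -0.   13.7  48.5]]
face 4849 mean(x,z) [-34.5  -6.6] line angle from tool x 135.50555024850874 len 28.872326328604665
face 1029 mean(x,z) [-28.6  19.4] line angle from tool x 45.72134442884187 len 76.19199343670456
rims 4262 [[ 500.3 -120.6   77.2]
 [ 696.6  156.    81.9]] ((600.9537963867188, 18.387054443359375), (199.7411651611328, 276.4459533691406), 1.780969262123108)
rim 1 yaw 1.791921036079435 y at 664 153.90229285846453 1801
rim -1 yaw 1.6760401156732578 y at 664 -112.45374115532087 2461
front wall 3015 [499.5  23.6  52.1]
plate 17804 62.49165592649082 [573.8 738.9]
```

View pics/wrist4.png

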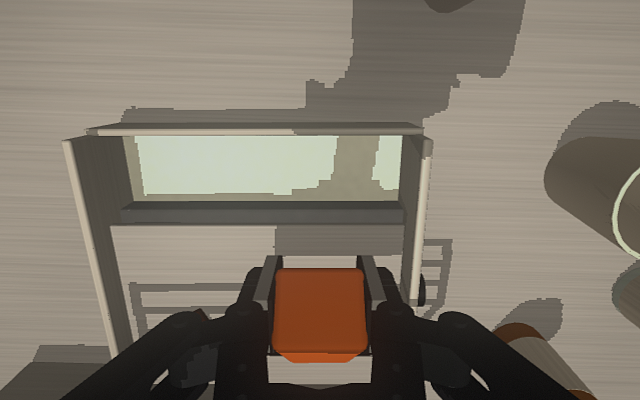

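```bash
python3 -c "
from h import *
goto((580,80,165,1.74),(625.7,81.6,160,1.74),(625.7,81.6,122,1.74))"
```

```text
t 8.7 pos [544.2  71.8 198.6] head 1.5 F [ 0.2  0.2 -3.4] gap 32.6 j6 -89.0
[33.6, 7.5, 35.9] -0.2
[38.8, 7.9, 81.6] -0.2
[76.8, 8.2, 81.5] -0.2
```

Call:
move_arm(
  deltas=[
    [[25,6,20],0],
    [[35,8,36],0],
    [[39,8,60],0],
    [[39,8,78],0],
    [[45,8,81.5],0],
    [[60,8,81.5],0],
    [[72,8,81.5],0],
    [[76,8,81.5],0],
    [[76,8,81.5],0],
  ],
)

```text
time: 9.82
tool_pos: [625.1, 81.4, 122.2]
tcp_rot: [-75.0, 89.6, -73.5]
ft_force: [-0.4, 0.6, -2.6]
finger_gap: 32.5
```

```bash
python3 - <<'E'
from h import *
goto((625.7,81.6,117,1.74))
im,d=snap('scene'); goto()
im2,_=snap('side')
c=np.hstack([cv2.resize(im[170:310,220:400],None,fx=2.2,fy=2.2),cv2.resize(im2[170:310,215:345],None,fx=2.2,fy=2.2)])
cv2.imwrite('pics/s5.png',c[:,:,::-1])
E
```

```text
t 9.82 pos [625.1  81.4 122.2] head 1.5 F [-0.4  0.6 -2.6] gap 32.5 j6 -88.0
[5.2, 0.2, 0.6] -0.2
t 9.88 pos [625.6  81.5 122.9] head 1.5 F [ 0.3 -0.1 -2. ] gap 32.7 j6 -88.0
```

View pics/s5.png

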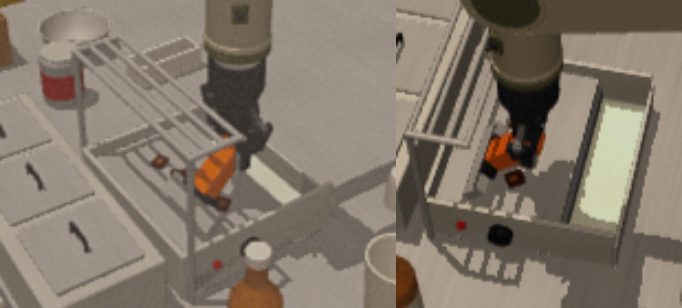

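Call:
move_arm(
  deltas=[
    [[3,0,0],0],
    [[5,0,0],0],
    [[5,0,0],0],
  ],
)

```text
time: 10.3
tool_pos: [625.8, 81.5, 118.1]
tcp_rot: [-64.4, 89.6, -62.9]
ft_force: [-0.1, -0.4, -3.0]
finger_gap: 32.5
```

Call:
move_arm(
  deltas=[
    [[1,0,0],0],
    [[2,0,0],0],
    [[2,0,0],0],
  ],
)

```text
time: 10.68
tool_pos: [625.9, 81.5, 116.3]
tcp_rot: [-62.1, 89.6, -60.6]
ft_force: [0.1, 0.1, -1.3]
finger_gap: 32.5
```

Call:
move_arm(
  deltas=[
    [[0.5,0,0],0],
    [[1,0,0],0],
    [[1,0,0],0],
  ],
)

```text
time: 11.05
tool_pos: [626.1, 81.4, 115.8]
tcp_rot: [-58.5, 89.5, -57.0]
ft_force: [-2.1, -0.4, 1.6]
finger_gap: 32.7
```

Call:
move_arm(
  deltas=[
    [[0.6,0,0],0],
    [[0.6,0,0],0],
    [[0.6,0,0],0],
  ],
)

```text
time: 11.42
tool_pos: [626.3, 81.5, 115.5]
tcp_rot: [-55.6, 89.5, -54.1]
ft_force: [-2.0, -0.8, 4.1]
finger_gap: 32.2
```

```bash
python3 lean.py; python3 -c "
from h import *
goto()"
```

```text
t 11.47 pos [626.3  81.5 115.4] head 1.5 F [-2.6 -1.1  4.2] gap 32.6 j6 -88.0
7257 [[-43.7 -13.7 -16.3]
 [-34.6  -0.1  -4.8]
 [ -1.9  13.7  46.6]]
face 4847 mean(x,z) [-34.5  -6.5] line angle from tool x 135.07407147791054 len 29.099582655861177
face 1016 mean(x,z) [-28.7  19.4] line angle from tool x 45.87651130289728 len 71.41997244665757
t 11.47 pos [626.3  81.5 115.4] head 1.5 F [-2.6 -1.1  4.2] gap 32.6 j6 -88.0
```

```bash
cat > drag.py <<'E'
from h import *
import sys
dx,dz=map(float,sys.argv[1:3]); s=r.sense(); p=s['tool_pos']; a=np.radians(1.74)
yc=0 if len(sys.argv)<4 else float(sys.argv[3])
goto((p[0]+dx*np.cos(a)-yc*np.sin(a),p[1]+dx*np.sin(a)+yc*np.cos(a),p[2]+dz,1.74))
q=np.array([p[0]-663.2,p[1]-20.7]); print('station TCP',q@[np.cos(a),np.sin(a)],q@[-np.sin(a),np.cos(a)])
E
python3 drag.py -40 -0.5
```

```text
t 11.47 pos [626.3  81.5 115.4] head 1.5 F [-2.6 -1.1  4.2] gap 32.6 j6 -88.0
[0.3, -0.1, -40.0] -0.2
station TCP -35.04197777601816 61.8757894571615
```

Call:
move_arm(
  deltas=[
    [[0.4,0,-7],0],
    [[0.4,0,-15],0],
    [[0.4,0,-23],0],
    [[0.4,0,-31],0],
    [[0.4,0,-40],0],
  ],
)

```text
time: 12.1
tool_pos: [586.0, 80.4, 115.2]
tcp_rot: [-50.7, 89.5, -49.1]
ft_force: [3.0, -0.4, 3.7]
finger_gap: 33.0
```

Call:
move_arm(
  deltas=[
    [[0.3,0,-8],0],
    [[0.3,0,-16],0],
    [[0.3,0,-24],0],
    [[0.3,0,-32],0],
    [[0.3,0,-40],0],
  ],
)

```text
time: 12.72
tool_pos: [545.7, 79.3, 114.8]
tcp_rot: [-48.2, 89.5, -46.7]
ft_force: [3.3, 0.4, 5.2]
finger_gap: 32.7
```

```bash
python3 drag.py -40 -0.4; python3 - <<'E'
from h import *
im,d=snap('scene'); im2,_=snap('side')
c=np.hstack([cv2.resize(im[170:310,220:400],None,fx=2.2,fy=2.2),cv2.resize(im2[170:310,215:345],None,fx=2.2,fy=2.2)])
cv2.imwrite('pics/s6.png',c[:,:,::-1])
E
```

```text
t 12.72 pos [545.7  79.3 114.8] head 1.5 F [3.3 0.4 5.2] gap 32.7 j6 -88.0
[0.2, -0.1, -40.0] -0.2
station TCP -115.63744239134593 62.160202833865945
```

View pics/s6.png

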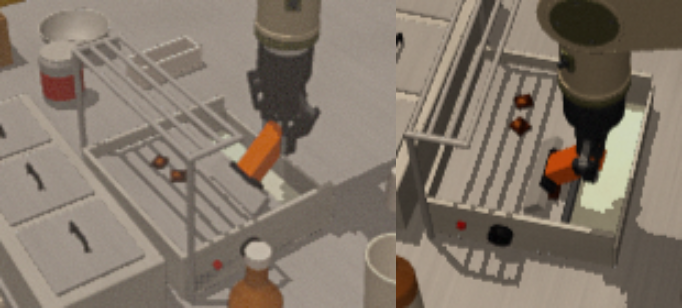

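Call:
move_arm(
  deltas=[
    [[0,0,-9],0],
    [[0,0,-18],0],
    [[0,0,-27],0],
    [[0,0,-36],0],
    [[-0.2,0,-45],0],
    [[-0.4,0,-53],0],
    [[-0.5,0,-60],0],
    [[-0.5,0,-60],0],
  ],
)

```text
time: 13.82
tool_pos: [483.4, 77.6, 114.0]
tcp_rot: [-77.1, 89.6, -75.6]
ft_force: [1.0, 0.1, -2.9]
finger_gap: 32.7
```

```bash
cat > chips.py <<'E'
from h import *
np.set_printoptions(suppress=True,precision=0)
a=np.radians(1.74)
for n in('scene','side'):
    snap(n); im,P=cloud(n); hsv=cv2.cvtColor(im,cv2.COLOR_RGB2HSV)
    d=P[...,:2]-[663.2,20.7]; X=d@[np.cos(a),np.sin(a)]; Y=d@[-np.sin(a),np.cos(a)]; z=P[...,2]
    C=(hsv[...,1]>90)&(hsv[...,2]<150)&(z>5)&(z<80)&(abs(Y)<135)&(X>-170)&(X<85)
    k,l,s,c=cv2.connectedComponentsWithStats(C.astype('u1'))
    for i in range(1,k):
        if s[i,4]>8: m=l==i; print(n,c[i],s[i,4],[np.percentile(v[m],[3,50,97]).round().tolist() for v in(X,Y,z)])
E
python3 chips.py; python3 drag.py 0 0
```

```text
scene [292. 243.] 19 [[4.0, 14.0, 21.0], [-65.0, -55.0, -47.0], [68.0, 72.0, 74.0]]
scene [300. 249.] 21 [[-4.0, 9.0, 18.0], [-25.0, -13.0, -7.0], [66.0, 71.0, 74.0]]
side [272. 215.] 42 [[0.0, 10.0, 22.0], [-71.0, -56.0, -48.0], [62.0, 70.0, 76.0]]
side [271. 227.] 50 [[-7.0, 4.0, 18.0], [-30.0, -16.0, -4.0], [62.0, 69.0, 74.0]]
side [302. 270.] 27 [[-124.0, -117.0, -104.0], [77.0, 88.0, 116.0], [15.0, 18.0, 71.0]]
t 13.93 pos [484.5  77.6 114.6] head 1.5 F [-0.1  0.7 -3.2] gap 32.9 j6 -88.0
[0.0, 0.0, 0.0] -0.2
station TCP -176.85585763312082 62.3123729784331
```

```bash
python3 drag.py 0 50; python3 drag.py 97 50 -102.3;python3 drag.py 141.5 45 -102.3; python3 drag.py 141.5 4.5 -102.3
```

```text
t 13.93 pos [484.5  77.6 114.6] head 1.5 F [-0.1  0.7 -3.2] gap 32.9 j6 -88.0
[-50.0, -0.3, 0.2] -0.2
station TCP -176.85585763312082 62.3123729784331
t 13.93 pos [484.5  77.6 114.6] head 1.5 F [-0.1  0.7 -3.2] gap 32.9 j6 -88.0
[-49.0, -102.3, 97.5] -0.2
station TCP -176.85585763312082 62.3123729784331
t 13.93 pos [484.5  77.6 114.6] head 1.5 F [-0.1  0.7 -3.2] gap 32.9 j6 -88.0
[-43.8, -102.1, 142.0] -0.2
station TCP -176.85585763312082 62.3123729784331
t 13.93 pos [484.5  77.6 114.6] head 1.5 F [-0.1  0.7 -3.2] gap 32.9 j6 -88.0
[-3.3, -101.8, 141.9] -0.2
station TCP -176.85585763312082 62.3123729784331
```

Call:
move_arm(
  deltas=[
    [[-25,0,0],0],
    [[-50,-10,5],0],
    [[-50,-50,40],0],
    [[-50,-90,80],0],
    [[-49,-102,97],0],
    [[-49,-102,97],0],
  ],
)

```text
time: 14.68
tool_pos: [584.8, -22.6, 164.0]
tcp_rot: [-69.3, 89.6, -67.8]
ft_force: [-0.7, 0.2, -3.3]
finger_gap: 32.8
```

```bash
python3 chips.py; python3 lean.py; python3 drag.py 44.5 -5;  python3 drag.py 44.5 -46
```

```text
scene [292. 243.] 22 [[3.0, 13.0, 20.0], [-67.0, -56.0, -46.0], [68.0, 71.0, 74.0]]
scene [300. 249.] 22 [[2.0, 10.0, 17.0], [-23.0, -13.0, -6.0], [67.0, 71.0, 75.0]]
side [270. 215.] 13 [[15.0, 18.0, 22.0], [-71.0, -59.0, -47.0], [63.0, 69.0, 75.0]]
side [271. 228.] 30 [[-7.0, 4.0, 19.0], [-23.0, -12.0, -1.0], [63.0, 69.0, 74.0]]
side [305. 259.] 48 [[-126.0, -115.0, -105.0], [31.0, 44.0, 55.0], [15.0, 18.0, 23.0]]
side [301. 269.] 44 [[-123.0, -111.0, -101.0], [73.0, 83.0, 93.0], [14.0, 18.0, 24.0]]
t 14.82 pos [583.4 -20.8 164.2] head 1.6 F [-0.2  0.4 -2.3] gap 32.3 j6 -98.0
7235 [[-43.7 -13.7 -16.3]
 [-34.6  -0.1  -4.8]
 [  0.   13.7  48.5]]
face 4853 mean(x,z) [-34.6  -6.4] line angle from tool x 135.20501545243076 len 28.84723587950259
face 1002 mean(x,z) [-28.1  19.9] line angle from tool x 45.666849527971344 len 76.4809404157604
t 14.82 pos [583.4 -20.8 164.2] head 1.6 F [-0.2  0.4 -2.3] gap 32.3 j6 -98.0
[5.1, 0.2, 44.5] -0.2
station TCP -81.01837848616687 -39.09919696473067
t 14.82 pos [583.4 -20.8 164.2] head 1.6 F [-0.2  0.4 -2.3] gap 32.3 j6 -98.0
[46.1, 0.4, 44.4] -0.2
station TCP -81.01837848616687 -39.09919696473067
```

Call:
move_arm(
  deltas=[
    [[5,0,20],0],
    [[5,0,38],0],
    [[8,0,45],0],
    [[25,0,45],0],
    [[40,0,45],0],
    [[46,0,45],0],
    [[46,0,45],0],
  ],
)

```text
time: 15.7
tool_pos: [627.9, -19.9, 117.7]
tcp_rot: [-79.8, 89.6, -78.2]
ft_force: [-0.0, -0.2, -2.2]
finger_gap: 32.5
```

Call:
move_arm(
  deltas=[
    [[0.7,0,0],0],
    [[1,0,0],0],
    [[1,0,0],0],
  ],
)

```text
time: 16.08
tool_pos: [628.1, -19.9, 117.0]
tcp_rot: [-76.1, 89.6, -74.5]
ft_force: [-0.8, -0.0, -3.4]
finger_gap: 32.7
```

Call:
move_arm(
  deltas=[
    [[0.8,0,0],0],
    [[1.2,0,0],0],
    [[1.2,0,0],0],
  ],
)

```text
time: 16.45
tool_pos: [628.3, -19.9, 116.1]
tcp_rot: [-72.1, 89.6, -70.5]
ft_force: [-1.9, 0.5, 1.6]
finger_gap: 32.2
```

Call:
move_arm(
  deltas=[
    [[0.5,0,0],0],
    [[0.5,0,0],0],
    [[0.5,0,0],0],
    [[0.5,0,0],0],
  ],
)

```text
time: 16.95
tool_pos: [628.4, -20.0, 115.8]
tcp_rot: [-69.7, 89.6, -68.1]
ft_force: [-1.3, 0.4, 2.9]
finger_gap: 33.1
```

```bash
python3 drag.py -40 -0.4; python3 lean.py
```

```text
t 16.95 pos [628.4 -20.  115.8] head 1.6 F [-1.3  0.4  2.9] gap 33.1 j6 -98.0
[0.3, -0.1, -40.0] -0.2
station TCP -36.01692689791496 -39.583201056019405
t 17.0 pos [628.4 -20.  115.8] head 1.6 F [-2.1 -0.7  2.2] gap 32.2 j6 -98.0
7261 [[-43.8 -13.7 -16.3]
 [-34.6  -0.1  -4.8]
 [ -1.6  13.7  47. ]]
face 4864 mean(x,z) [-34.6  -6.5] line angle from tool x 135.06504879242232 len 28.826082911369745
face 1012 mean(x,z) [-28.4  19.6] line angle from tool x 45.81739986086108 len 72.68441657781692
```

Call:
move_arm(
  deltas=[
    [[0.4,0,-7],0],
    [[0.4,0,-15],0],
    [[0.4,0,-23],0],
    [[0.4,0,-31],0],
    [[0.4,0,-40],0],
  ],
)

```text
time: 17.62
tool_pos: [588.0, -21.1, 115.6]
tcp_rot: [-65.2, 89.6, -63.7]
ft_force: [2.0, 0.8, 2.7]
finger_gap: 32.8
```

Call:
move_arm(
  deltas=[
    [[0.3,0,-8],0],
    [[0.3,0,-16],0],
    [[0.3,0,-24],0],
    [[0.3,0,-32],0],
    [[0.3,0,-40],0],
  ],
)

```text
time: 18.25
tool_pos: [547.7, -22.2, 115.3]
tcp_rot: [-62.0, 89.6, -60.4]
ft_force: [3.6, -0.8, 3.3]
finger_gap: 32.5
```

Call:
move_arm(
  deltas=[
    [[0,0,-9],0],
    [[0,0,-18],0],
    [[0,0,-27],0],
    [[0,0,-36],0],
    [[-0.2,0,-45],0],
    [[-0.4,0,-53],0],
    [[-0.5,0,-60],0],
    [[-0.5,0,-60],0],
  ],
)

```text
time: 19.25
tool_pos: [486.6, -23.7, 114.9]
tcp_rot: [-74.3, 89.6, -72.7]
ft_force: [0.7, 0.3, -2.5]
finger_gap: 32.4
```

```bash
python3 chips.py; python3 drag.py 0 60
```

```text
side [321. 212.] 9 [[-143.0, -132.0, -120.0], [-132.0, -129.0, -126.0], [25.0, 34.0, 44.0]]
side [309. 242.] 32 [[-123.0, -116.0, -102.0], [-31.0, -17.0, 13.0], [14.0, 18.0, 62.0]]
side [305. 259.] 48 [[-127.0, -115.0, -105.0], [30.0, 44.0, 53.0], [11.0, 17.0, 22.0]]
side [301. 269.] 46 [[-123.0, -111.0, -101.0], [74.0, 82.0, 93.0], [12.0, 17.0, 22.0]]
t 19.35 pos [487.6 -23.8 115.4] head 1.6 F [ 0.4 -0.1 -3.2] gap 32.4 j6 -100.0
[-60.0, -0.4, 0.2] -0.2
station TCP -176.90770776812013 -39.1622380383468
```

```bash
python3 -c "
from h import *
goto((487,-24,180,1.7),(490,-262,190,-86.3))"
```

```text
t 19.35 pos [487.6 -23.8 115.4] head 1.6 F [ 0.4 -0.1 -3.2] gap 32.4 j6 -100.0
[-64.6, -0.6, -0.4] -0.1
[-73.1, -238.6, -3.8] 87.9
```

Call:
move_arm(
  deltas=[
    [[-40,0,0],0],
    [[-70,0,0],0],
    [[-73,-30,0],10],
    [[-73,-60,0],20],
    [[-73,-90,0],30],
    [[-73,-120,0],40],
    [[-73,-150,0],50],
    [[-73,-180,0],60],
    [[-73,-210,0],70],
    [[-73,-238,-4],80],
    [[-73,-238,-4],88],
    [[-73,-238,-4],88],
  ],
)

```text
time: 20.85
tool_pos: [489.8, -261.7, 189.7]
tcp_rot: [23.4, 89.6, -63.0]
ft_force: [1.1, -0.1, -2.6]
finger_gap: 32.7
```

```bash
python3 chips.py; python3 lean.py
```

```text
side [310. 234.] 38 [[-122.0, -112.0, -102.0], [-62.0, -52.0, -42.0], [11.0, 19.0, 22.0]]
side [308. 241.] 48 [[-123.0, -112.0, -100.0], [-34.0, -21.0, -12.0], [12.0, 17.0, 24.0]]
side [305. 259.] 48 [[-127.0, -115.0, -105.0], [32.0, 43.0, 52.0], [12.0, 18.0, 23.0]]
side [301. 269.] 46 [[-123.0, -112.0, -101.0], [72.0, 83.0, 93.0], [13.0, 18.0, 24.0]]
t 21.0 pos [ 489.9 -261.1  189.9] head -86.3 F [-0.1  0.6 -4.2] gap 32.2 j6 -37.0
7203 [[-43.7 -13.7 -13.9]
 [-34.6  -0.1  -2.4]
 [ -0.2  13.7  50.6]]
face 4823 mean(x,z) [-34.4  -4. ] line angle from tool x 135.0417391156903 len 29.119381417081243
face 963 mean(x,z) [-28.1  22.3] line angle from tool x 45.62640214408719 len 74.47975600564581
```

Call:
move_arm(
  deltas=[
    [[40,-4,4],0],
    [[80,-4,9],0],
    [[100,-4,9],0],
    [[106,-4,9],0],
    [[106,-4,9],0],
  ],
)

```text
time: 21.62
tool_pos: [487.5, -271.0, 84.8]
tcp_rot: [27.7, 89.5, -58.5]
ft_force: [0.3, 0.9, -2.7]
finger_gap: 32.7
```

```bash
python3 - <<'E'
from h import *
goto()
im,d=snap('scene'); im2,_=snap('side')
c=np.hstack([cv2.resize(im[120:240,230:370],None,fx=2.7,fy=2.7),cv2.resize(im2[100:220,280:420],None,fx=2.7,fy=2.7)])
cv2.imwrite('pics/s7.png',c[:,:,::-1])
E
```

```text
t 21.62 pos [ 487.5 -271.    84.8] head -86.2 F [ 0.3  0.9 -2.7] gap 32.7 j6 -38.0
```

View pics/s7.png

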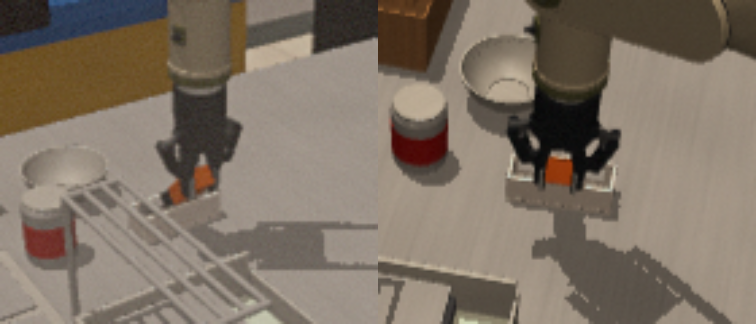

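Call:
move_arm(
  deltas=[
    [[2,0,5],0],
    [[-1,0,15],0],
    [[-5,0,25],0],
    [[-8,0,37],0],
    [[-10,0,49],0],
    [[-10,0,49],0],
  ],
  squeeze=22,
)

```text
time: 22.48
tool_pos: [491.9, -320.3, 97.2]
tcp_rot: [41.6, 89.5, -44.6]
ft_force: [-0.3, 4.3, -0.8]
finger_gap: 32.7
```

```bash
python3 lean.py
```

```text
t 22.52 pos [ 491.9 -320.3   97.1] head -86.2 F [ 1.   4.6 -1. ] gap 32.4 j6 -42.0
7039 [[-41.7 -13.7 -17.7]
 [-36.8  -0.4  -5.9]
 [ -2.1  13.7   8.8]]
face 4975 mean(x,z) [-37.3  -4.8] line angle from tool x 108.7693119781058 len 28.488038679078063
face 994 mean(x,z) [-35.8  -5.2] line angle from tool x 109.54214604965333 len 29.52341604830334
```

Call:
move_arm(
  deltas=[
    [[-2,0,10],0],
    [[-3,0,20],0],
    [[-4,0,28],0],
    [[-4,0,34],0],
    [[-4,0,34],0],
  ],
)

```text
time: 23.15
tool_pos: [494.3, -353.6, 101.8]
tcp_rot: [49.4, 89.5, -36.8]
ft_force: [-1.0, 5.4, 0.3]
finger_gap: 32.4
```

```bash
python3 lean.py
```

```text
t 23.2 pos [ 494.4 -353.5  101.8] head -86.2 F [0.7 5.9 0.1] gap 32.7 j6 -44.0
10377 [[-39.9 -13.7 -17. ]
 [-37.8  -0.3 -14.8]
 [ 35.2  13.7  11.3]]
face 4942 mean(x,z) [-10.3 -16.4] line angle from tool x 0.15117519559581183 len 80.26578056132873
face 4518 mean(x,z) [-38.7  -2.3] line angle from tool x 90.19419671211442 len 29.27022419795344
```

Call:
move_arm(
  deltas=[
    [[0,-3,-11],0],
    [[0,-3,-11],0],
    [[7,-3,-11],0],
    [[13,-3,-11],0],
    [[15,-3,-11],0],
    [[15,-3,-11],0],
  ],
)

```text
time: 23.95
tool_pos: [490.6, -342.9, 86.4]
tcp_rot: [48.5, 89.5, -37.8]
ft_force: [-0.5, -0.3, -1.9]
finger_gap: 32.9
```

Call:
move_arm(
  deltas=[
    [[1,0,0],0],
    [[2,0,0],0],
    [[2,0,0],0],
  ],
)

```text
time: 24.32
tool_pos: [491.0, -343.3, 85.9]
tcp_rot: [47.1, 89.4, -39.1]
ft_force: [-2.1, 2.5, 7.7]
finger_gap: 32.8
```

```bash
python3 lean.py
```

```text
t 24.38 pos [ 491.1 -343.3   85.9] head -86.2 F [-3.   1.8  5.9] gap 32.3 j6 -44.0
10494 [[-39.8 -13.7 -17. ]
 [-37.7  -0.1 -15.1]
 [ 36.2  13.7  11.2]]
face 5035 mean(x,z) [ -9.3 -16.3] line angle from tool x 0.33318596808175016 len 79.6981104057385
face 4561 mean(x,z) [-38.7  -2.5] line angle from tool x 90.71020369283048 len 29.132169057056373
```

Call:
move_arm(
  deltas=[
    [[0,0,0],0],
    [[0,0,0],0],
    [[0,0,0],0],
    [[0,0,0],0],
    [[0,0,0],0],
    [[0,0,0],0],
  ],
  jaw=0.6,
)

```text
time: 25.12
tool_pos: [491.0, -343.3, 85.8]
tcp_rot: [47.0, 89.4, -39.3]
ft_force: [-0.4, -0.6, 0.1]
finger_gap: 68.4
```

```bash
python3 lean.py
```

```text
t 25.18 pos [ 491.  -343.3   85.8] head -86.2 F [-0.4 -0.   0. ] gap 68.5 j6 -44.0
10506 [[-39.8 -13.7 -16.5]
 [-37.7  -0.1 -14.5]
 [ 36.   13.7  11.8]]
face 5066 mean(x,z) [ -9.3 -15.8] line angle from tool x 0.3847191337327729 len 79.36409750665385
face 4533 mean(x,z) [-38.7  -1.9] line angle from tool x 90.35782357337122 len 27.658341093117627
```

Released, upright. Retreat straight up, then check.

Call:
move_arm(
  deltas=[
    [[-30,0,0],0],
    [[-80,0,0],0],
    [[-140,0,0],0],
    [[-170,0,0],0],
    [[-170,0,0],0],
    [[-170,0,0],0],
  ],
)

```text
time: 25.92
tool_pos: [489.4, -341.9, 254.7]
tcp_rot: [47.2, 89.5, -39.0]
ft_force: [-0.1, 0.4, -0.1]
finger_gap: 68.5
```

```bash
python3 - <<'E'
from h import *
np.set_printoptions(suppress=True,precision=1)
goto()
snap('wrist','wrist9'); im,P=cloud('wrist')
Q=P.reshape(-1,3); hsv=cv2.cvtColor(im,cv2.COLOR_RGB2HSV).reshape(-1,3)
roi=(Q[:,0]>400)&(Q[:,0]<590)&(Q[:,1]>-410)&(Q[:,1]<-250)
q=Q[roi&(Q[:,2]>42)&(Q[:,2]<50)]; print('rim',cv2.minAreaRect(q[:,:2].astype('f4')))
q=Q[roi&(hsv[:,0]<14)&(hsv[:,1]>170)&(hsv[:,2]>100)&(Q[:,2]>118)&(Q[:,2]<130)]; print('top',len(q),np.median(q[:,2]),cv2.minAreaRect(q[:,:2].astype('f4')))
E
python3 chips.py
```

```text
t 25.93 pos [ 489.4 -341.9  254.7] head -86.2 F [-0.1  0.4 -0.1] gap 68.5 j6 -44.0
rim ((490.47747802734375, -339.71002197265625), (138.0908966064453, 51.10321807861328), 3.716383934020996)
top 1369 124.44510029062621 ((489.7922058105469, -341.7419128417969), (32.4990119934082, 27.910648345947266), 3.5907323360443115)
side [310. 234.] 37 [[-122.0, -112.0, -102.0], [-60.0, -52.0, -41.0], [12.0, 18.0, 23.0]]
side [308. 241.] 47 [[-123.0, -112.0, -100.0], [-34.0, -21.0, -12.0], [14.0, 18.0, 22.0]]
side [305. 259.] 48 [[-127.0, -115.0, -104.0], [30.0, 43.0, 55.0], [13.0, 18.0, 22.0]]
side [301. 269.] 45 [[-123.0, -112.0, -101.0], [73.0, 82.0, 92.0], [12.0, 18.0, 24.0]]
```

View pics/wrist9.png

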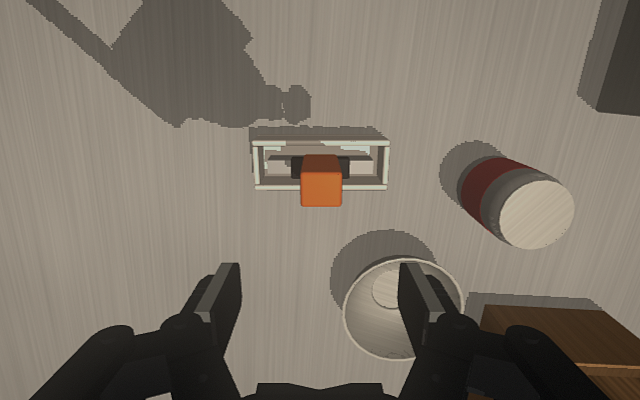

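The wrist picture shows the scraper standing upright in the caddy, with its handle top at about (321,180) and the jaws clear. All four chips measure as lying in the trough.

```bash
python3 -c "
from bench import r
print(r.hand_in())"
```

```text
the job is handed in; nothing more can be done
None
```

I scraped all four chips into the crumb trough, stood the scraper back in its caddy, let go and handed the job in at about 26 s. The hand-in gave no verdict.

- **Lean:** The tool could only turn about its own axis. I tilted the scraper to 45° in a light grip by pushing its blade against the caddy's rim, then tightened the grip.
- **Scraping:** I scraped the left half first, then the right. The scraper pressed beneath the rack at about 4.5–7 N by the wrist force. While dragging, the wrist force rose to about 9 N.
- **Return:** I pushed the scraper upright against the caddy's far wall, set it on the floor and released it.

**Last checks:**
- **Chips:** The side camera shows all four in the trough, at station x about -112 to -115 mm and about 18 mm up. The overhead scene camera did not pick out the chips in the trough, so this rests on one camera.
- **Scraper:** The handle is within about 2 mm of the caddy's centre. It measured under 1° from vertical just after release. Its top is at 124.4 mm, so it is on the caddy floor.
- **Gripper:** The jaws are open, the arm is clear and the wrist reads about 0 N.
- **Not measured:** The force limits on the rack and the other objects could not be read directly. I saw no contact with either in the pictures or the wrist force, but I did not re-measure where the other objects stand.

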